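# Rock the red plug out of its antenna port

## Task

I want to connect an antenna to the port with the red rubber plug. The plug is a tight fit: rock it to one side and the other, towards the two far ends of its oblong metal box, until both rubber lips have given way, then pull it out and put it in the white tray.

Things in the scene. Friction and masses are not known exactly. Their poses are not given: they have to be found in the camera images.
- red_plug: red rubber plug, 80 mm long, upright in an oblong grey metal box (fixed, 42 mm high). Origin: centre of its lower end, 12 mm above the table as seated; z up the plug, y along the box's long side (rocking direction). Heights from the origin: nose 22 mm square to 12, collar 24 (x) by 30 (y) to 18, neck 22 by 23 to 40, ribbed head 26 square to 80: grip from above on its y faces. Box top at 30. 40 to 85 g
- red_lip_left (a joint): stiff black rubber lip at the plug neck's own +y side, 24 to 30 mm above the plug's origin as seated. m: 0 closed, 0.006 fully outward; starts 0 to 0.0008. About 5 N from the leaning neck pushes it; it stays where pushed. Lifting the plug 2 to 3 mm and leaning it 10 to 12 degrees about its lower end, head towards +y, opens this lip about 3.5 to 5.5 mm
- red_lip_right (a joint): the same on the own -y side, opened by leaning the head towards -y. Closed, each lip overhangs the collar by 3.2 mm: the plug lifts 6 mm freely, then a straight pull is blocked. With each lip 3.5 mm or more outward it pulls straight up freely. The nose has 2 mm play each way in the port. The identical boxes of the blue and yellow plugs are not listed
- tray: open white plastic tray fixed to the table, 150 (x) by 200 (y) by 30 mm high, walls and floor 4 mm thick; origin at the centre of its underside, z up
Mind the look-alikes: they are no part of the job. There is more than one size of the red_plug; the job needs the middle-sized.

How it is judged (in metres and radians):
On the way, in this order (a step that is already met when the one before it is completed fails the run):
1. the red plug has been rocked both ways: each of its lips is pushed more than 1.5 mm aside (value of joint each of red_lip_left, red_lip_right above 0.0015 m).
2. the red plug is out of its port: its lower end is above the box, more than 50 mm above the table (height (world z) of red_plug above 0.05 m), for 0.1 s.
At the end, for the whole second after the job is handed in: the red plug rests in the tray, standing or lying: its lower end is within the tray's outline (75 mm in the tray's x, 100 mm in y) and less than 30 mm above the tray's underside, it bears on the tray, and it is at rest (slower than 0.03 m/s) (x of red_plug in the frame of tray between -0.075 and 0.075 m and y of red_plug in the frame of tray between -0.1 and 0.1 m and z of red_plug in the frame of tray below 0.03 m and linear speed of red_plug below 0.03 m/s and contact force between red_plug and tray above 0.05 N); the robot touches nothing.
It also fails if it takes over 54 s, if anything falls off the work surface, if the arm or the gripper's body presses on something with over 40 N, if the wrist force passes 120 N, or if a joint passes its speed limit or range.

## Robot

A 6-joint arm with a two-finger parallel gripper is mounted at the origin on the work surface. World frame = base frame: x ahead of the robot, y to its left, z up, the work surface at z = 0. Lengths are in mm, angles in rad, forces in N, time in s.
With the tool pointing down it reaches from about 350 to 975 mm from the base axis. Payload 7.1 kg.
Tool frame: the origin (TCP) lies on the centre line of the jaws, within the pads' length; the fingertips stand 8 mm ahead of it and the grasp point (between the pads) lies 11 mm behind it; x points along the fingers, z is the direction in which the jaws open and shut, and the axes are right-handed (so a half turn about x gives the same grasp; the last joint's range is limited). The gripper opens to 88 mm and grips with 3 to 60 N. Pads are 20 mm wide; open, the fingers measure 115 mm over their backs; the gripper's body (75 mm by 178 mm) begins 61 mm behind the grasp point.
Start: joints at [1.159, 0.423, 1.63, -0, 1.089, -0.019], TCP at [239.203, 577.396, 230.675] pointing down, gripper open.
Joint ranges: [-3, 3], [-0.9, 2.11], [0.09, 2.58], [-1.31, 4.45], [0.11, 2.69], [-2.54, 2.54]. Speed limits (rad/s): [2.39, 2.39, 3.01, 3.14, 3.14, 3.14].

## Interface

Orientations are given as a rotation vector (axis times angle).
In Python, from workcell import status, get_image, camera_params, close_job gives the robot as it stands. The module is installed in compiled form; this text tells all that it offers.
- The arm moves only by the tool apply_moves, never from a script. Its argument "increments" is a list of rows, each a list of 7 numbers: the closure in counts, from 0 (fully open) to 255 (shut), then the shift along the tool's x, y, z in mm, then the turn, a rotation vector about the tool's x, y, z in degrees. A call has exactly 8 rows; each row shifts and turns the commanded pose from where the row before left it, along the tool's axes as they then stand; what a row does not reach is not made up. A row lasts 1/8 s, in which the tool goes at most 62.5 mm and 10.7 degrees, less where a joint would pass 70% of its speed; a pose out of reach is approached as far as the arm can. A call with a gripper value outside its range is refused whole. The fingers move at their own pace and stop on an object; the grip force is fixed at half the most. Time passes only in rows, so rows that do not move let the fingers close, or fill a call up. It gives the time, the measured TCP pose, the force and the opening at its end, in the units of the state.
- status.get_obs(): the state, without advancing time (a new reading comes with each control period).
- get_image(name): name is "scene" or "top" or "wrist"; returns the picture (384x512x3 uint8, red, green, blue); there is no depth.
- camera_params(name): a dict with "camera_matrix" (3x3 intrinsics, pixels), "rvec" (rotation vector, rad) and "tvec" (3), from world to camera coordinates, as OpenCV has them; the wrist camera has in their place "T_tool_cam" (4x4, takes a point from camera to tool coordinates, whose origin is the TCP and whose axes are the tool frame's). Camera axes: x right, y down, z forward; pixel columns grow to the right and rows downward; lengths in mm; the calibration is good to about 2 mm. A picture is of the moment at which its call begins: read the wrist's pose just before it. camera_params takes no time and is no camera call.
- close_job(): hands the job in, once; it reports no verdict.
The state is a dict: "t": time; "qpos": joint angles; "qvel": joint speeds; "joint_torque": joint torques, N m; "ee_pos": TCP position; "orientation": TCP orientation; "ft_force": force on the tool from outside, world axes, zero at the start; "moment": the same for the moment, N m; "width": finger opening in mm.
Only numpy, scipy, OpenCV 4.12 (cv2) and the standard library are available. Lean on these libraries where they do the work, as an engineer would, in place of code of your own. Each camera call takes 0.05 s, during which the arm holds its last target.

## Working session

There is one attempt and no reset: what is moved stays moved. The work goes in short steps, Python scripts to look and compute and a tool call to move; the robot and the scene stay as the last step left them, time stands still between calls to the robot, and variables do not carry over. Pictures are saved under pics/ and viewed, and the job is handed in when it is done.

Besides the shell and the picture viewer there is one more tool, called after "Request:" as name([rows], argument=value, ...), one row to a line, values as JSON. apply_moves: Moves the arm, as the interface text tells. Its arguments: {"type":"object","properties":{"increments":{"type":"array"}},"required":["increments"]}

```bash
mkdir -p pics; python3 - <<'E'
from workcell import status,get_image,camera_params
import cv2,numpy as np
o=status.get_obs();print(o)
for n in("scene","top","wrist"):
    p=camera_params(n);print(n,p)
    cv2.imwrite(f"pics/{n}0.png",get_image(n)[:,:,::-1])
E
```

```text
{'t': 0.0, 'qpos': array([ 1.15899657e+00,  4.23786264e-01,  1.63069810e+00,  1.83409708e-05,
        1.08861362e+00, -1.89986493e-02]), 'qvel': array([-0.00086788,  0.00074078, -0.00044051, -0.0015614 ,  0.0005317 ,
       -0.00076737]), 'joint_torque': array([-9.83633581e-04, -5.44645035e+01, -2.73679411e+01,  6.44154917e-02,
        2.26935104e-02, -9.66460311e-05]), 'ee_pos': array([238.98614877, 576.90673512, 229.93259125]), 'orientation': array([-0.91599525,  1.3711143 ,  0.91467933]), 'ft_force': array([-0.53138617,  0.83482146, -0.30311222]), 'moment': array([-0.00718004, -0.00235912, -0.00893728]), 'width': 87.21336706007823}
scene {'camera_matrix': array([[347.8640164 ,   0.        , 253.58167227],
       [  0.        , 347.8640164 , 185.04278361],
       [  0.        ,   0.        ,   1.        ]]), 'rvec': array([ 0.99762229,  2.35788775, -1.13942803]), 'tvec': array([ 388.0726116 , -197.67004198, 1020.07888376])}
top {'camera_matrix': array([[489.94163564,   0.        , 255.10905116],
       [  0.        , 489.94163564, 195.35016671],
       [  0.        ,   0.        ,   1.        ]]), 'rvec': array([ 2.17448191, -2.1141661 ,  0.12863764]), 'tvec': array([   7.33313652,  546.01729032, 1105.54220751])}
wrist {'camera_matrix': array([[268.46096692,   0.        , 254.32787886],
       [  0.        , 268.46096692, 190.91719889],
       [  0.        ,   0.        ,   1.        ]]), 'T_tool_cam': array([[-6.89675064e-04, -2.93100766e-01,  9.56081307e-01,
        -1.55043772e+02],
       [ 2.27746740e-04, -9.56081555e-01, -2.93100678e-01,
         7.97683508e+01],
       [ 9.99999736e-01,  1.56001725e-05,  7.26138352e-04,
         2.54559368e-01],
       [ 0.00000000e+00,  0.00000000e+00,  0.00000000e+00,
         1.00000000e+00]])}
```

View pics/scene0.png

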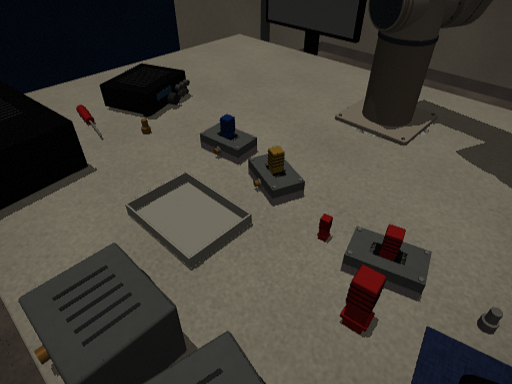

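View pics/top0.png

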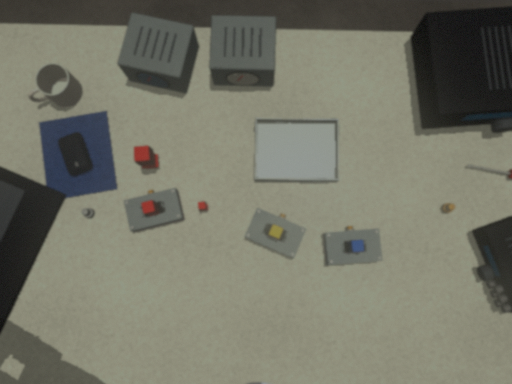

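View pics/wrist0.png

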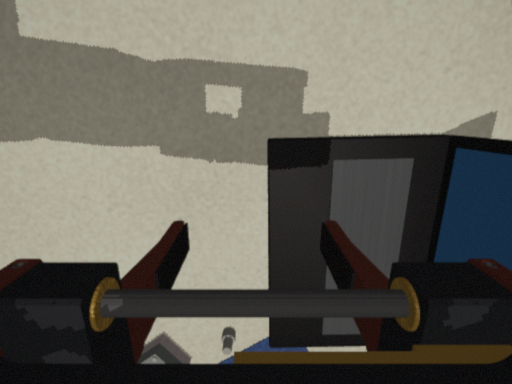

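```bash
cat > h.py <<'E'
import cv2,numpy as np
from workcell import status,get_image,camera_params
def cast(n,uv,z):
    p=camera_params(n);R,_=cv2.Rodrigues(p['rvec']);K=p['camera_matrix'];C=-R.T@p['tvec']
    uv=np.atleast_2d(uv).astype(float)
    d=(R.T@np.linalg.inv(K)@np.c_[uv,np.ones(len(uv))].T).T
    return C+d*((z-C[2])/d[:,2])[:,None]
def cent(m):
    c,_=cv2.findContours(m,cv2.RETR_EXTERNAL,cv2.CHAIN_APPROX_NONE);return max(c,key=cv2.contourArea)
E
python3 - <<'E'
from h import *
im=cv2.imread('pics/top0.png');sc=cv2.imread('pics/scene0.png')
cv2.imwrite('pics/topc.png',cv2.resize(im[120:260,100:350],None,fx=3,fy=3,interpolation=cv2.INTER_NEAREST))
cv2.imwrite('pics/scenec.png',cv2.resize(sc[170:340,300:450],None,fx=4,fy=3.5,interpolation=cv2.INTER_NEAREST))
hsv=cv2.cvtColor(im,cv2.COLOR_BGR2HSV)
red=((hsv[...,1]>150)&((hsv[...,0]<8)|(hsv[...,0]>172))).astype('uint8')*255
n,l,s,c=cv2.connectedComponentsWithStats(red);print(s,c)
for i in range(1,n):
    print(c[i],cast('top',c[i],92)[0],cast('top',c[i],0)[0])
print(cast('top',[[256,122],[337,121],[337,181],[255,180]],30))
print(cast('top',[[124,203],[179,188],[184,214],[130,231]],42))
g=cv2.cvtColor(im,cv2.COLOR_BGR2GRAY)
m=(cv2.inRange(g,60,135)[180:240,118:192]);m=cv2.morphologyEx(m,cv2.MORPH_CLOSE,np.ones((5,5)));c=cent(m)
r=cv2.minAreaRect(c);b=cv2.boxPoints(r)+[118,180];print(r,b);print(cast('top',b,42))
E
```

```text
[[     0      0    512    384 196294]
 [   135    147     14     14    184]
 [   143    202     11     11    104]
 [   199    203      6      6     26]] [[255.6710037  191.52578785]
 [141.46195652 153.42391304]
 [147.92307692 206.77884615]
 [201.80769231 205.15384615]]
[141.46195652 153.42391304] [626.40986325 280.34398814  92.        ] [646.41587644 304.00806859   0.        ]
[147.92307692 206.77884615] [506.09610968 258.67957697  92.        ] [515.82467898 280.49303966   0.        ]
[201.80769231 205.15384615] [513.01151923 139.18106885  92.        ] [523.3308168  150.78672757   0.        ]
[[ 723.81726579   25.81570987   30.        ]
 [ 731.15336186 -167.68434874   30.        ]
 [ 585.80819206 -168.6372086    30.        ]
 [ 583.02313267   24.12115004   30.        ]]
[[518.67481772 326.8182484   42.        ]
 [557.37013112 200.47739539  42.        ]
 [496.89882143 185.8453346   42.        ]
 [454.10559548 308.69398871  42.        ]]
((35.44117736816406, 28.764705657958984), (40.503448486328125, 58.69362258911133), 75.96376037597656) [[120.05882359 196.23529243]
 [177.00000381 182.00000191]
 [186.8235321  221.29412079]
 [129.88235092 235.52941132]]
[[534.26991123 337.06399531  42.        ]
 [571.39881498 205.86433246  42.        ]
 [480.18463565 178.49257457  42.        ]
 [443.68484983 308.30358192  42.        ]]
```

```bash
ls pics
```

```text
scene0.png
scenec.png
top0.png
topc.png
wrist0.png
```

View pics/topc.png

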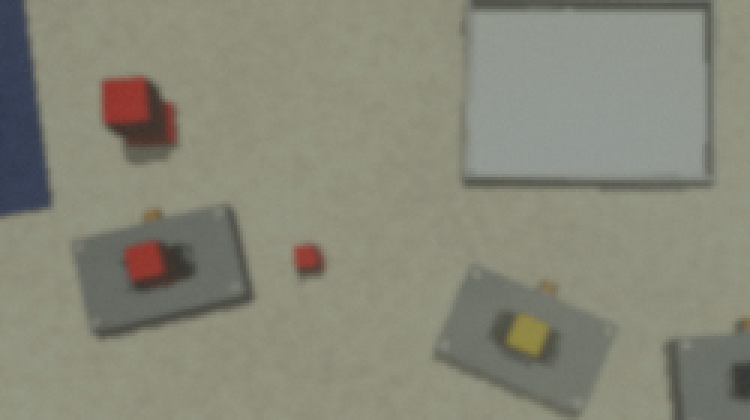

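View pics/scenec.png

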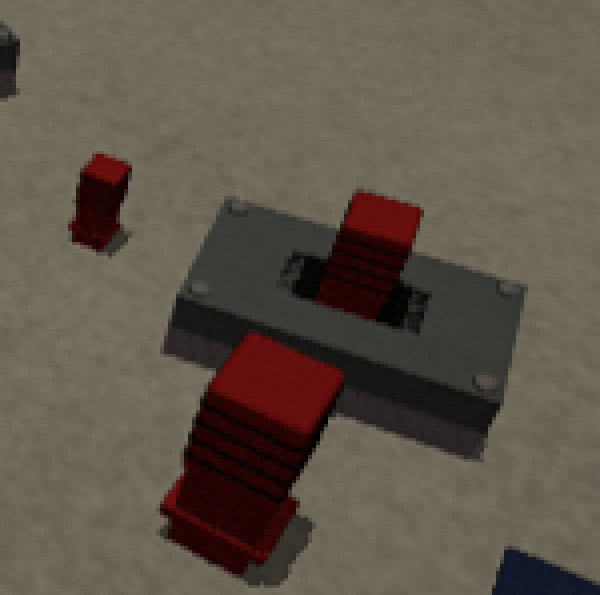

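```bash
python3 - <<'E'
from h import *
S=np.array([[238,208],[510,288],[486,382],[200,288]])/[4,3.5]+[300,170]
P=cast('scene',S,43);print(P,P.mean(0))
for a,b in((0,1),(3,2)): d=P[b]-P[a];print(np.degrees(np.arctan2(d[1],d[0])))
print(cast('scene',np.array([[384,218]])/[4,3.5]+[300,170],92))
T=np.array([[75,240],[230,205],[246,297],[98,332]])/3.+[100,120]
P=cast('top',T,42);print(P,P.mean(0))
for a,b in((0,1),(3,2)): d=P[b]-P[a];print(np.degrees(np.arctan2(d[1],d[0])))
# tray
S=np.array([[186,176],[250,214],[192,262],[128,211]]);print(cast('scene',S,30),cast('scene',S,30).mean(0))
o=status.get_obs();R,_=cv2.Rodrigues(o['orientation']);print(R)
E
```

```text
[[497.70445855 199.37146261  43.        ]
 [466.33384269 305.62069326  43.        ]
 [524.37254317 320.88736588  43.        ]
 [553.85267665 215.32938003  43.        ]] [510.56588026 260.30222545  43.        ]
106.44949866912619
105.60393469157225
[[512.81377097 261.15538363  92.        ]]
[[525.75877121 324.94194304  42.        ]
 [556.43781237 205.88721896  42.        ]
 [485.18004061 189.91121014  42.        ]
 [455.04689697 302.57276104  42.        ]] [505.60588029 255.82828329  42.        ]
-75.54990311623024
-75.02582907217318
[[ 603.77213214 -157.18629409   30.        ]
 [ 592.65678448   25.32360519   30.        ]
 [ 739.25366327   37.41531811   30.        ]
 [ 748.27004396 -147.24438209   30.        ]] [670.98815596 -60.42293822  30.        ]
[[-4.46268603e-04 -9.23867762e-01  3.82711588e-01]
 [-1.11110064e-03  3.82711848e-01  9.23867094e-01]
 [-9.99999283e-01 -1.29382145e-05 -1.19730235e-03]]
```

```bash
cat >> h.py <<'E'
def plan(target,yaw,n=8):
    # commanded rows to reach target (mm world), tool down, z-axis yaw deg
    o=status.get_obs();R,_=cv2.Rodrigues(o['orientation']);p=np.array(o['ee_pos'])
    y0=np.degrees(np.arctan2(R[1,2],R[0,2]));dy=(yaw-y0+180)%360-180
    d=(np.array(target)-p)/n
    for i in range(n):
        Ri=R@cv2.Rodrigues(np.array([-np.radians(dy)*i/n,0,0]))[0]
        print(np.round(Ri.T@d,1),round(-dy/n,2))
    z=np.array([np.cos(np.radians(yaw)),np.sin(np.radians(yaw)),0]);Rt=np.c_[[0,0,-1],np.cross(z,[0,0,-1]),z]
    print('residual rot deg tool',np.degrees(cv2.Rodrigues(R.T@Rt)[0].ravel()).round(2),'d tool',(R.T@(np.array(target)-p)).round(1))
E
python3 -c "
from h import *
plan((509,259,180),105.6)"
```

```text
[  6.3 -46.4 -23.8] -4.76
[  6.3 -44.3 -27.6] -4.76
[  6.3 -41.8 -31.2] -4.76
[  6.3 -39.1 -34.5] -4.76
[  6.3 -36.1 -37.6] -4.76
[  6.3 -32.8 -40.5] -4.76
[  6.3 -29.4 -43.1] -4.76
[  6.3 -25.7 -45.4] -4.76
residual rot deg tool [-3.81e+01 -7.00e-02 -2.00e-02] d tool [  50.3 -371.1 -190.4]
```

Request:
apply_moves([
  [0,6.3,-46.4,-23.8,-4.76,0,0],
  [0,6.3,-44.3,-27.6,-4.76,0,0],
  [0,6.3,-41.8,-31.2,-4.76,0,0],
  [0,6.3,-39.1,-34.5,-4.76,0,0],
  [0,6.3,-36.1,-37.6,-4.76,0,0],
  [0,6.3,-32.8,-40.5,-4.76,0,0],
  [0,6.3,-29.4,-43.1,-4.76,0,0],
  [0,6.3,-25.7,-45.4,-4.76,0,0],
])

```text
t: 1.15
ee_pos: [510.1, 257.9, 180.0]
orientation: [-1.408, 1.067, 1.409]
ft_force: [0.2, 0.7, 1.0]
width: 88.2
```

```bash
python3 - <<'E'
from h import *
import time
o=status.get_obs();
get_image('wrist')  # let settle
o=status.get_obs();print(o['t'],o['ee_pos'],o['orientation'],o['qvel'].round(3),o['width'])
w=get_image('wrist');cv2.imwrite('pics/wrist1.png',w[:,:,::-1]);np.save('pose1.npy',np.r_[o['ee_pos'],o['orientation']])
plan((509,259,180),105.6)
E
```

```text
1.2 [513.20754526 253.9312877  179.350115  ] [-1.41171715  1.06660253  1.4079639 ] [ 0.072 -0.017  0.021  0.021  0.015  0.257] 87.86321089379007
[-0.1  0.2  0.5] -0.02
[-0.1  0.2  0.5] -0.02
[-0.1  0.2  0.5] -0.02
[-0.1  0.2  0.5] -0.02
[-0.1  0.2  0.5] -0.02
[-0.1  0.2  0.5] -0.02
[-0.1  0.2  0.5] -0.02
[-0.1  0.2  0.5] -0.02
residual rot deg tool [-0.19 -0.05 -0.02] d tool [-0.5  1.6  3.6]
```

View pics/wrist1.png

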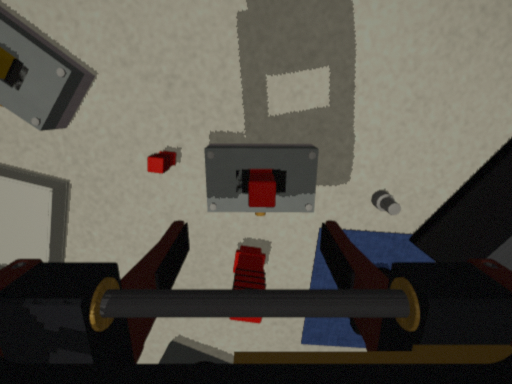

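```bash
cat >> h.py <<'E'
def wcast(pose,uv,z):
    p=camera_params('wrist');T=p['T_tool_cam'];R=cv2.Rodrigues(pose[3:])[0]
    uv=np.atleast_2d(uv).astype(float)
    d=(R@T[:3,:3]@np.linalg.inv(p['camera_matrix'])@np.c_[uv,np.ones(len(uv))].T).T
    C=R@T[:3,3]+pose[:3]
    return C+d*((z-C[2])/d[:,2])[:,None]
E
python3 - <<'E'
from h import *
o=status.get_obs();pose=np.r_[o['ee_pos'],o['orientation']];print(o['t'],pose,o['qvel'].round(3))
w=get_image('wrist')[:,:,::-1];cv2.imwrite('pics/wrist2.png',w)
np.save('pose2.npy',pose)
cv2.imwrite('pics/w2c.png',cv2.resize(w[130:225,195:330],None,fx=5.5,fy=5.5,interpolation=cv2.INTER_NEAREST))
E
```

```text
1.25 [511.46927633 255.89450196 179.51725469  -1.4051842    1.07068992
   1.40429952] [ 0.067 -0.015  0.018  0.031  0.013  0.122]
```

View pics/w2c.png

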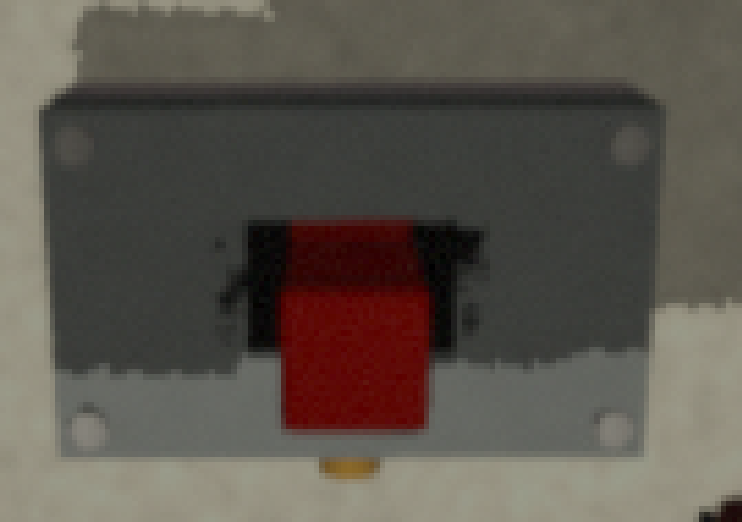

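```bash
python3 - <<'E'
from h import *
pose=np.load('pose2.npy')
f=lambda a:np.array(a)/5.5+[195,130]-0.4
B=wcast(pose,f([[42,107],[662,107],[645,457],[60,457]]),42);H=wcast(pose,f([[282,290],[430,290],[427,430],[285,430]]),92)
for P in(B,H):
    print(P.round(1),P.mean(0))
    for a,b in((0,1),(3,2)): d=P[b]-P[a];print(np.degrees(np.arctan2(d[1],d[0])),np.linalg.norm(d))
    print(np.linalg.norm(P[3]-P[0]))
E
```

```text
[[490.3 190.9  42. ]
 [457.7 309.1  42. ]
 [528.9 330.2  42. ]
 [562.  210.3  42. ]] [509.73303507 260.12186585  42.        ]
105.42389463403725 122.64577392191916
105.42222226378182 124.35199249460862
74.26707547084352
[[500.4 244.3  92. ]
 [493.7 268.5  92. ]
 [518.2 275.3  92. ]
 [524.8 251.3  92. ]] [509.25171438 259.85145231  92.        ]
105.42305026743885 25.18774083991551
105.42236010298409 24.883364780993507
25.413347542540304
```

```bash
python3 -c "
from h import *
plan((509.5,260,63),105.42)"
```

```text
[14.6 -0.   0.3] -0.01
[14.6 -0.   0.3] -0.01
[14.6 -0.   0.3] -0.01
[14.6 -0.   0.3] -0.01
[14.6 -0.   0.3] -0.01
[14.6 -0.   0.3] -0.01
[14.6 -0.   0.3] -0.01
[14.6 -0.   0.3] -0.01
residual rot deg tool [-0.08 -0.01 -0.05] d tool [116.7  -0.2   2.6]
```

Request:
apply_moves([
  [0,15,0,0.5,0,0,0],
  [0,20,0,0.5,0,0,0],
  [0,20,0,0,0,0,0],
  [0,20,0,0,0,0,0],
  [0,20,0,0,0,0,0],
  [0,12,0,0,0,0,0],
  [0,0,0,0,0,0,0],
  [0,0,0,0,0,0,0],
])

```text
t: 2.3
ee_pos: [509.1, 260.8, 73.7]
orientation: [-1.407, 1.067, 1.407]
ft_force: [0.5, 0.0, 0.1]
width: 87.9
```

```bash
python3 - <<'E'
from h import *
plan((509.5,260,63),105.42,1)
o=status.get_obs();pose=np.r_[o['ee_pos'],o['orientation']];print(o['t'],pose,o['qvel'].round(3),o['ft_force'])
cv2.imwrite('pics/w3.png',get_image('wrist')[:,:,::-1])
E
```

```text
[10.7 -0.2 -0.9] 0.18
residual rot deg tool [0.18 0.01 0.04] d tool [10.7 -0.2 -0.9]
2.3 [509.05094911 260.78760314  73.68370566  -1.40706288   1.06723678
   1.40653502] [-0.007 -0.008 -0.003  0.001 -0.    -0.002] [0.54486233 0.04783093 0.08910605]
```

View pics/w3.png

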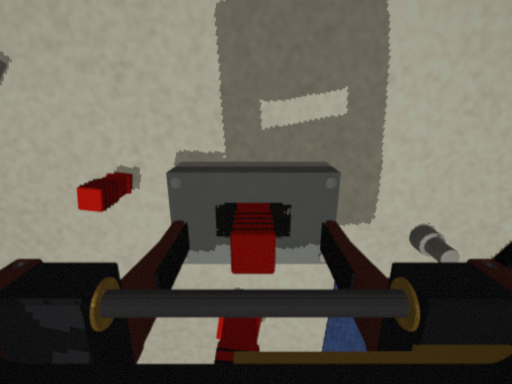

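Request:
apply_moves([
  [0,8,0,0,0.2,0,0],
  [0,2.5,0,-0.5,0,0,0],
  [0,0,0,0,0,0,0],
  [255,0,0,0,0,0,0],
  [255,0,0,0,0,0,0],
  [255,0,0,0,0,0,0],
  [255,0,0,0,0,0,0],
  [255,0,0,0,0,0,0],
])

```text
t: 3.35
ee_pos: [509.1, 259.8, 62.8]
orientation: [-1.404, 1.07, 1.404]
ft_force: [-0.3, -0.4, 0.3]
width: 41.3
```

Request:
apply_moves([
  [255,0,0,0,0,0,0],
  [255,0,0,0,0,0,0],
  [255,0,0,0,0,0,0],
  [255,0,0,0,0,0,0],
  [255,0,0,0,0,0,0],
  [255,0,0,0,0,0,0],
  [255,-2.5,0,0,0,0,0],
  [255,0,0,0,0,0,0],
])

```text
t: 4.35
ee_pos: [509.2, 259.8, 65.4]
orientation: [-1.404, 1.07, 1.404]
ft_force: [0.3, -0.3, -1.0]
width: 25.8
```

```bash
python3 - <<'E'
from h import *
o=status.get_obs();print(o['t'],o['ee_pos'],o['ft_force'],o['moment'],o['width'])
cv2.imwrite('pics/w4.png',get_image('wrist')[:,:,::-1])
E
```

```text
4.35 [509.19346554 259.84245884  65.439239  ] [ 0.26863058 -0.28474443 -1.01256218] [ 7.54207696e-02 -6.79539770e-05 -5.29755658e-03] 25.785537982121454
```

View pics/w4.png

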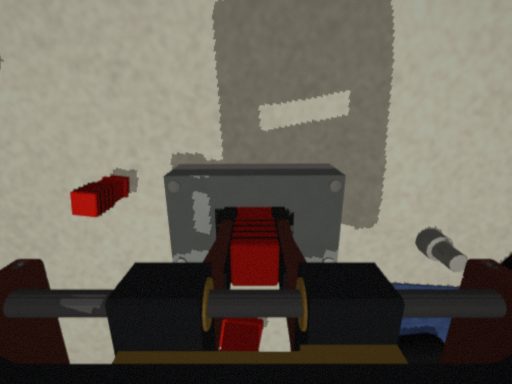

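Request:
apply_moves([
  [255,0,0,1.8,0,2,0],
  [255,0,0,1.8,0,2,0],
  [255,0,0,1.8,0,2,0],
  [255,0.1,0,1.8,0,2,0],
  [255,0,0,1.8,0,2,0],
  [255,0.1,0,1.8,0,2,0],
  [255,0,0,0,0,0,0],
  [255,0,0,0,0,0,0],
])

```text
t: 5.4
ee_pos: [506.3, 269.8, 64.3]
orientation: [-1.577, 1.202, 1.277]
ft_force: [1.0, -3.9, 2.2]
width: 25.6
```

```bash
cat >> h.py <<'E'
def rep():
    o=status.get_obs();R=cv2.Rodrigues(o['orientation'])[0];z=np.array([np.cos(np.radians(105.42)),np.sin(np.radians(105.42)),0])
    print('t',o['t'],'lean',np.degrees(np.arcsin(-R[:,0]@z)).round(2),'side',np.degrees(np.arcsin(-R[:,0]@np.cross(z,[0,0,1]))).round(2))
    print('pivot from box centre along z-dir, x-dir, height', (o['ee_pos']+51*R[:,0]-[509.5,260,0])@np.c_[z,np.cross(z,[0,0,1]),[0,0,1]])
    print('F',o['ft_force'].round(1),o['moment'].round(2),o['width'].round(1))
E
python3 - <<'E'
from h import *
rep()
cv2.imwrite('pics/s5.png',cv2.resize(get_image('scene')[190:300,330:450,::-1],None,fx=5,fy=5,interpolation=cv2.INTER_CUBIC))
cv2.imwrite('pics/w5.png',get_image('wrist')[:,:,::-1])
E
```

```text
t 5.4 lean 11.98 side 0.01
pivot from box centre along z-dir, x-dir, height [-0.29262797 -0.44982923 14.36532253]Traceback (most recent call last):
  File "<stdin>", line 2, in <module>
  File "h.py", line 30, in rep
    print('F',o['ft_force'].round(1),o['moment'].round(2),o['width'].round(1))
                                                          ^^^^^^^^^^^^^^^^
AttributeError: 'float' object has no attribute 'round'
```

```bash
sed -i "s/o\['width'\].round(1)/o['width']/" h.py
python3 - <<'E'
from h import *
cv2.imwrite('pics/s5.png',cv2.resize(get_image('scene')[190:300,330:450,::-1],None,fx=5,fy=5,interpolation=cv2.INTER_CUBIC))
cv2.imwrite('pics/w5.png',get_image('wrist')[:,:,::-1])
rep()
E
```

```text
t 5.5 lean 11.98 side 0.01
pivot from box centre along z-dir, x-dir, height [-0.25685719 -0.42057298 14.31359988]
F [ 0.9 -3.1  3.8] [-0.66 -0.16 -0.01] 25.619504888357415
```

View pics/s5.png

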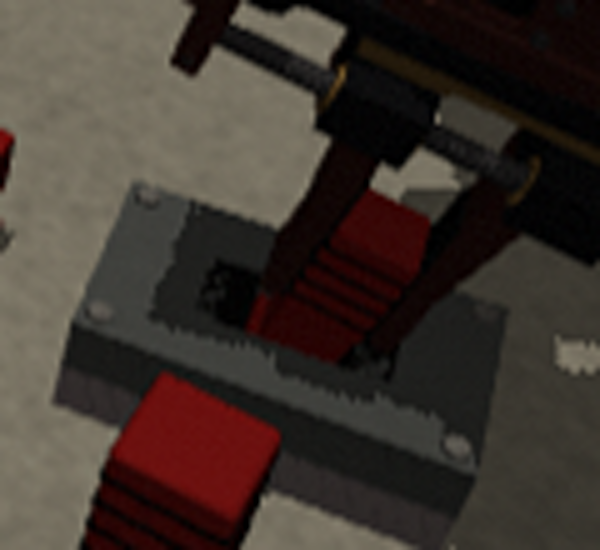

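View pics/w5.png

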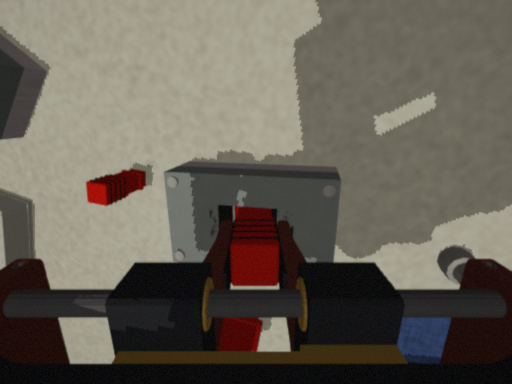

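Request:
apply_moves([
  [255,0.1,0,-2.7,0,-3,0],
  [255,0,0,-2.7,0,-3,0],
  [255,0.1,0,-2.7,0,-3,0],
  [255,0,0,-2.7,0,-3,0],
  [255,0.1,0,-2.7,0,-3,0],
  [255,0,0,-2.7,0,-3,0],
  [255,0.1,0,-2.7,0,-3,0],
  [255,0,0,-2.7,0,-3,0],
])

```text
t: 6.5
ee_pos: [512.1, 250.6, 64.8]
orientation: [-1.222, 0.931, 1.514]
ft_force: [-3.2, 4.2, 2.7]
width: 25.9
```

Request:
apply_moves([
  [255,0,0,0,0,0,0],
  [255,0,0,0,0,0,0],
  [255,0,0,0,0,0,0],
  [255,0,0,0,0,0,0],
  [255,0,0,0,0,0,0],
  [255,0,0,0,0,0,0],
  [255,0,0,0,0,0,0],
  [255,0,0,0,0,0,0],
])

```text
t: 7.5
ee_pos: [512.1, 249.6, 64.3]
orientation: [-1.226, 0.934, 1.514]
ft_force: [1.8, 5.1, -1.5]
width: 26.1
```

```bash
python3 - <<'E'
from h import *
rep()
cv2.imwrite('pics/s6.png',cv2.resize(get_image('scene')[190:300,330:450,::-1],None,fx=5,fy=5,interpolation=cv2.INTER_CUBIC))
cv2.imwrite('pics/w6.png',get_image('wrist')[:,:,::-1])
E
```

```text
t 7.5 lean -12.01 side -0.03
pivot from box centre along z-dir, x-dir, height [-0.06149296 -0.22144704 14.43453488]
F [ 1.8  5.1 -1.5] [ 0.84 -0.29 -0.12] 26.08899256956774
```

View pics/s6.png

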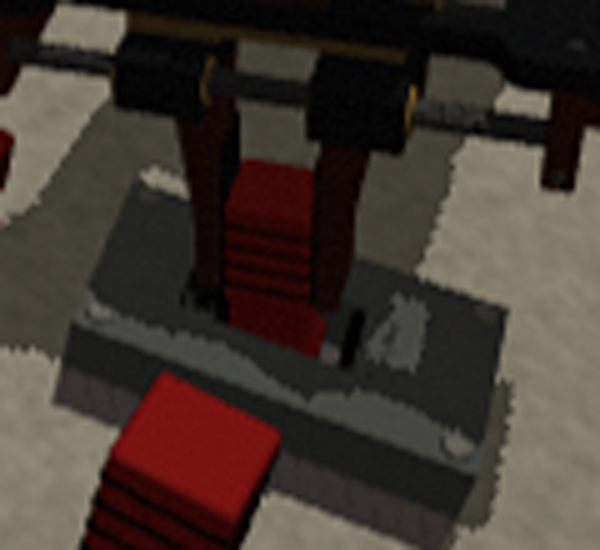

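View pics/w6.png

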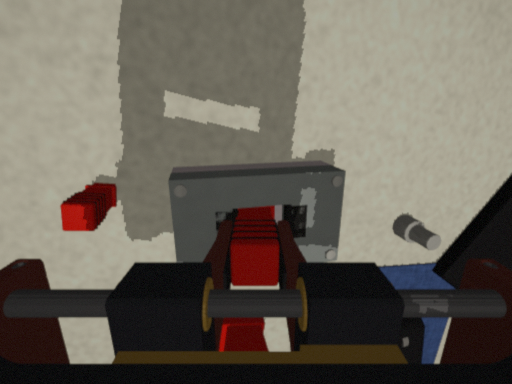

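Request:
apply_moves([
  [255,0.1,0,2.7,0,3,0],
  [255,0,0,2.7,0,3,0],
  [255,0.1,0,2.7,0,3,0],
  [255,0.1,0,2.6,0,3,0],
  [255,0,0,0,0,0,0],
  [255,0,0,0,0,0,0],
  [255,-2,0,0,0,0,0],
  [255,-2,0,0,0,0,0],
])

```text
t: 8.6
ee_pos: [509.2, 259.2, 69.5]
orientation: [-1.403, 1.071, 1.404]
ft_force: [0.7, 0.2, -0.3]
width: 25.3
```

```bash
python3 -c "
from h import *
rep()"
```

```text
t 8.6 lean -0.01 side 0.01
pivot from box centre along z-dir, x-dir, height [-0.6582097  -0.48874242 18.50272695]
F [ 0.7  0.2 -0.3] [0.03 0.02 0.04] 25.330690387862806
```

Request:
apply_moves([
  [255,-1,0,0.5,0,0,0],
  [255,-1,0,0,0,0,0],
  [255,-1,0,0,0,0,0],
  [255,-1,0,0,0,0,0],
  [255,-1,0,0,0,0,0],
  [255,-1,0,0,0,0,0],
  [255,0,0,0,0,0,0],
  [255,0,0,0,0,0,0],
])

```text
t: 9.6
ee_pos: [509.0, 260.2, 75.4]
orientation: [-1.404, 1.07, 1.404]
ft_force: [-0.0, -0.4, -0.8]
width: 25.6
```

```bash
python3 -c "
from h import *
rep()
cv2.imwrite('pics/w7.png',get_image('wrist')[:,:,::-1])"
```

```text
t 9.6 lean 0.0 side 0.0
pivot from box centre along z-dir, x-dir, height [ 0.31280572 -0.46375048 24.39810331]
F [-0.  -0.4 -0.8] [ 0.04  0.05 -0.03] 25.59196259370667
```

View pics/w7.png

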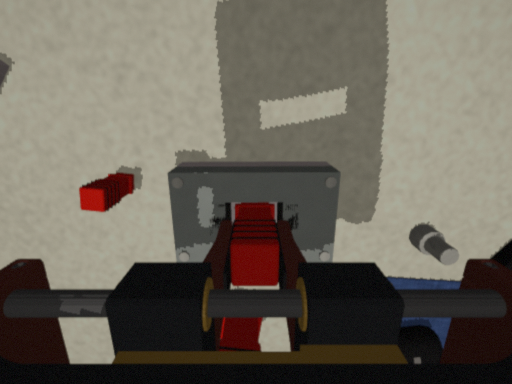

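Request:
apply_moves([
  [255,-3,0,0,0,0,0],
  [255,-5,0,0,0,0,0],
  [255,-8,0,0,0,0,0],
  [255,-12,0,0,0,0,0],
  [255,-15,0,0,0,0,0],
  [255,-15,0,0,0,0,0],
  [255,-15,0,0,0,0,0],
  [255,-12,0,0,0,0,0],
])

```text
t: 10.65
ee_pos: [509.2, 260.3, 161.7]
orientation: [-1.404, 1.069, 1.404]
ft_force: [0.5, -0.4, -0.1]
width: 26.0
```

```bash
python3 - <<'E'
from h import *
rep()
cv2.imwrite('pics/w8.png',get_image('wrist')[:,:,::-1])
plan((659,-66,152),105.42,8)
E
```

```text
t 10.65 lean -0.01 side -0.05
pivot from box centre along z-dir, x-dir, height [  0.3595771   -0.17715412 110.72919952]
F [ 0.5 -0.4 -0.1] [ 0.12 -0.01  0.01] 25.991900133042435
[  1.4  -7.1 -44.3] -0.01
[  1.4  -7.1 -44.3] -0.01
[  1.4  -7.1 -44.3] -0.01
[  1.4  -7.1 -44.3] -0.01
[  1.4  -7.1 -44.3] -0.01
[  1.4  -7.1 -44.3] -0.01
[  1.4  -7.1 -44.3] -0.01
[  1.4  -7.1 -44.3] -0.01
residual rot deg tool [-0.05  0.03  0.16] d tool [  11.   -57.1 -354.5]
```

View pics/w8.png

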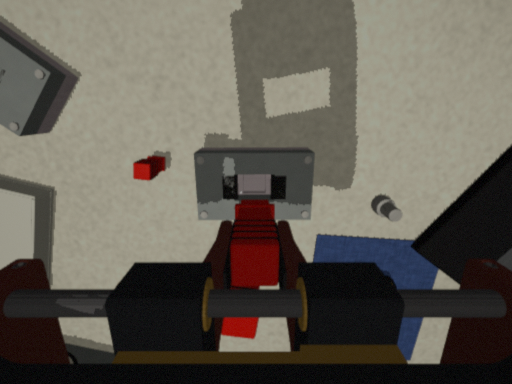

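Request:
apply_moves([
  [255,0,-4,-25,0,0,0],
  [255,0,-7,-45,0,0,0],
  [255,0,-9,-55,0,0,0],
  [255,0,-9,-55,0,0,0],
  [255,0,-9,-55,0,0,0],
  [255,0,-9,-55,0,0,0],
  [255,0,-7,-40,0,0,0],
  [255,0,-4,-25,0,0,0],
])

```text
t: 11.7
ee_pos: [659.5, -68.6, 160.2]
orientation: [-1.403, 1.071, 1.403]
ft_force: [0.5, 0.7, -1.7]
width: 25.9
```

Request:
apply_moves([
  [255,5,0,0,0,0,0],
  [255,15,0,0,0,0,0],
  [255,15,0,0,0,0,0],
  [255,15,0,0,0,0,0],
  [255,8,0,0,0,0,0],
  [255,4,0,0,0,0,0],
  [255,0,0,0,0,0,0],
  [255,0,0,0,0,0,0],
])

```text
t: 12.7
ee_pos: [659.4, -66.8, 98.9]
orientation: [-1.405, 1.07, 1.403]
ft_force: [0.1, -0.4, -0.5]
width: 25.8
```

```bash
python3 - <<'E'
from h import *
rep()
cv2.imwrite('pics/w9.png',get_image('wrist')[:,:,::-1])
cv2.imwrite('pics/s9.png',get_image('scene')[:,:,::-1])
E
```

```text
t 12.7 lean 0.02 side -0.05
pivot from box centre along z-dir, x-dir, height [-354.95757306   57.677035     47.9222778 ]
F [ 0.1 -0.4 -0.5] [0.09 0.01 0.06] 25.750229006036612
```

View pics/w9.png

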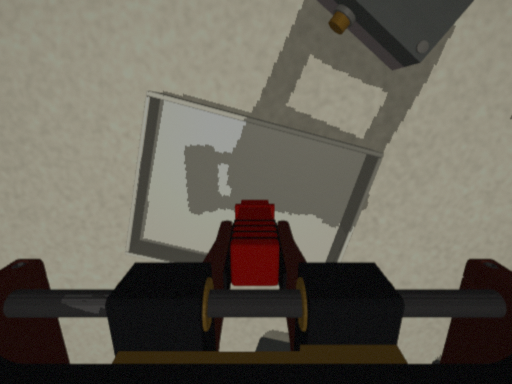

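View pics/s9.png

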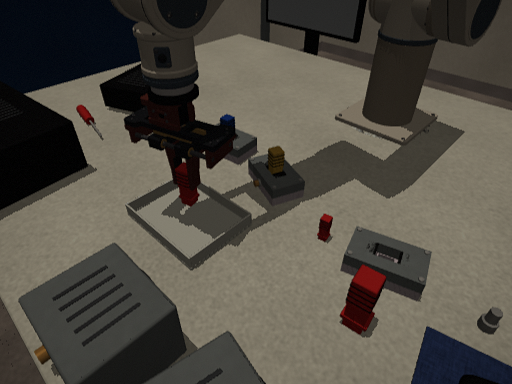

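Request:
apply_moves([
  [255,8,0,0,0,0,0],
  [255,10,0,0,0,0,0],
  [255,10,0,0,0,0,0],
  [255,8,0,0,0,0,0],
  [255,4,0,0,0,0,0],
  [255,2,0,0,0,0,0],
  [255,1,0,0,0,0,0],
  [255,0,0,0,0,0,0],
])

```text
t: 13.8
ee_pos: [659.2, -66.7, 55.6]
orientation: [-1.404, 1.07, 1.404]
ft_force: [0.7, 0.7, -0.6]
width: 26.1
```

```bash
python3 -c "
from h import *
rep()"
```

```text
t 13.8 lean 0.01 side -0.02
pivot from box centre along z-dir, x-dir, height [-354.79606823   57.45912327    4.62304681]
F [ 0.7  0.7 -0.6] [ 0.03  0.03 -0.04] 26.062345336189953
```

Request:
apply_moves([
  [255,0.6,0,0,0,0,0],
  [255,0,0,0,0,0,0],
  [0,0,0,0,0,0,0],
  [0,0,0,0,0,0,0],
  [0,0,0,0,0,0,0],
  [0,0,0,0,0,0,0],
  [0,0,0,0,0,0,0],
  [0,0,0,0,0,0,0],
])

```text
t: 14.8
ee_pos: [659.1, -66.7, 54.8]
orientation: [-1.404, 1.07, 1.404]
ft_force: [0.1, -1.4, 0.2]
width: 82.2
```

Request:
apply_moves([
  [0,-5,0,0,0,0,0],
  [0,-10,0,0,0,0,0],
  [0,-15,0,0,0,0,0],
  [0,-20,0,0,0,0,0],
  [0,-20,0,0,0,0,0],
  [0,-20,0,0,0,0,0],
  [0,-20,0,0,0,0,0],
  [0,0,0,0,0,0,0],
])

```text
t: 15.8
ee_pos: [660.3, -66.9, 167.2]
orientation: [-1.407, 1.068, 1.401]
ft_force: [-0.5, -0.5, -0.1]
width: 88.1
```

```bash
python3 - <<'E'
from h import *
rep()
cv2.imwrite('pics/w10.png',get_image('wrist')[:,:,::-1])
cv2.imwrite('pics/s10.png',get_image('scene')[:,:,::-1])
E
```

```text
t 15.8 lean 0.08 side -0.2
pivot from box centre along z-dir, x-dir, height [-355.29172576   58.60354484  116.18430786]
F [-0.5 -0.5 -0.1] [0.07 0.02 0.01] 88.12957466852623
```

View pics/w10.png

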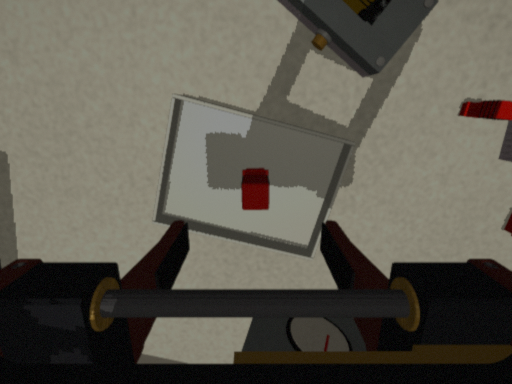

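View pics/s10.png

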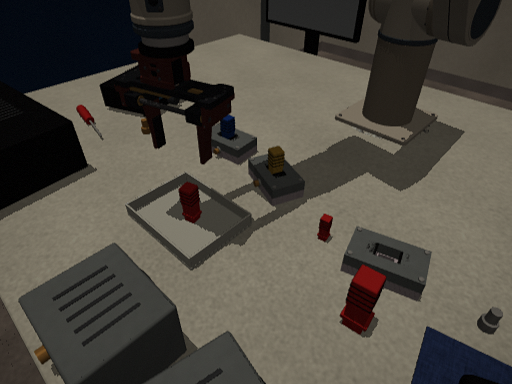

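The plug is standing in the tray near its middle (wrist image px 256,190; scene image px 190,205). The gripper is open and well clear of it, so I'm handing in.

```bash
python3 -c "
from workcell import close_job
print(close_job())"
```

```text
the job is handed in; nothing more can be done
None
```

The red plug is out of its port and standing in the white tray, and I handed the job in at about 16 s of the 54 s allowed. The system gave no verdict.

- **Choosing the plug:** I took the middle-sized one, which was the red plug seated in the box. The top and scene cameras placed it up to about 7 mm apart, so I re-measured with the wrist camera. That gave the plug head and the box centre within 1 mm of each other, and I used that position.
- **Rocking and pulling:** I gripped the head (measured 25.8 mm wide), lifted it 2.5 mm and leaned it 12° each way about its lower end. The wrist force was about 4–6 N. The straight pull afterwards met no resistance, so both lips must have given way. I did not measure how far they opened.
- **Last checks:** The final wrist and scene images show the plug upright near the middle of the tray. The gripper was open at 88 mm, about 110 mm above the release height, with wrist force near zero. No check failed.

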